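Take a hardness reading on a foam block with a dial durometer

ROBOT

A 6-joint arm with a two-finger parallel gripper is mounted at the origin on a cart in front of the work surface, level with it; the furniture and walls round the work are solid. World frame = base frame: x ahead of the robot, y to its left, z up, the work surface at z = 0. Lengths are in m, angles in rad, forces in N, time in s.
With the tool pointing down it reaches from about 0.15 to 0.775 m from the base axis. Payload 6.1 kg.
Tool frame: the origin (TCP) lies on the centre line of the jaws, within the pads' length; the fingertips stand 25 mm ahead of it and the grasp point (between the pads) lies 6 mm ahead of it; z points along the fingers, y is the line along which they close (so a half turn about z gives the same grasp; the last joint's range is limited). The gripper opens to 85 mm and grips with 20 to 120 N. Pads are 22 mm wide; open, the fingers measure 114 mm over their backs; the gripper's body (76 mm by 85 mm) begins 54 mm behind the grasp point. The pads swing forward as they close: fully open they stand 13 mm farther back than shut.
Start: joints at [1.335, 0.126, -0.04, 1.405, 0, 1.571], TCP at [0.123, 0.51, 0.256] pointing down, gripper open.
Joint ranges: [-2.72, 2.72], [-0.95, 1.95], [-1.27, 1.35], [-1.78, 2.02], [-1.46, 1.47], [-3.14, 3.14]. Speed limits (rad/s): [2.39, 2.39, 3.01, 3.14, 3.14, 3.14].

INTERFACE

Orientations are given as a unit quaternion [w, x, y, z].
In Python, from workcell import get_obs, snapshot, camera_info, finish_job gives the robot as it stands. The module is installed in compiled form; this text tells all that it offers.
- The arm moves only by the tool drive_tool, never from a script. Its argument "series" is a list of rows, each an object with "angular": the turn, a rotation vector about the tool's x, y, z normalised to -1 to 1, where 1 is 360 degrees, a list of three; "xyz": the shift along the tool's x, y, z normalised to -1 to 1, where 1 is 12 cm, a list of three; "claw": the finger opening in mm, from 0 to 85.4. A call has exactly 5 rows; each row shifts and turns the commanded pose from where the row before left it, along the tool's axes as they then stand; what a row does not reach is not made up. A row lasts 1/8 s, in which the tool goes at most 62.5 mm and 10.7 degrees, less where a joint would pass 70% of its speed; a pose out of reach is approached as far as the arm can. A call with a number of a shift or a turn outside -1 to 1 is refused whole. A call with a gripper value outside its range is refused whole. The fingers move at their own pace and stop on an object; "newtons" is the grip in N (left out, the last holds). Time passes only in rows, so rows that do not move let the fingers close, or fill a call up. It gives the time, the measured TCP pose, the force, the opening and the grip force at its end, in the units of the state.
- get_obs(): the state, without advancing time (a new reading comes with each control period).
- snapshot(name): name is "side" or "top"; returns (picture, depth): 400x640x3 uint8, blue, green, red; 400x640 float32, m along the optical axis (not along the pixel's ray), 0 where there is no reading.
- camera_info(name): a dict with "fx", "fy", "cx", "cy" (pixels), "rvec" (rotation vector, rad) and "tvec" (3), from world to camera coordinates, as OpenCV has them. Camera axes: x right, y down, z forward; pixel columns grow to the right and rows downward; lengths in m; the calibration is good to about 2 mm. A picture is of the moment at which its call begins. camera_info takes no time and is no camera call.
- finish_job(): hands the job in; it is judged then, once.
The state is a dict: "clock": time; "joint_positions": joint angles; "qvel": joint speeds; "joint_torque": joint torques, N m; "position": TCP position; "orientation": TCP orientation; "contact_force": force on the tool from outside, world axes, zero at the start; "wrist_torque": the same for the moment, N m; "grip_width": finger opening in m; "grip_force": force on a finger pad.
Only numpy, scipy, OpenCV 4.12 (cv2) and the standard library are available. Lean on these libraries where they do the work, as an engineer would, in place of code of your own. Each camera call takes 0.05 s, during which the arm holds its last target. There are 200 camera calls.

TASK

Lift the dial durometer out of its wooden holder and stand its foot, upright, inside the open chalk ring on the dark EVA block (the two crossed-out rings are already done), with the dial turned to face the front of the bench so that it can be read. Press it down lightly, with about 10 N and never more than 25 N, so that the foot sits flat on the foam, and hold it there steadily for three seconds; finish still holding it pressed on the spot. Leave the block and the other things on the bench where they are.

Things in the scene. Friction and masses are not known exactly. Their poses are not given: they have to be found in the camera images.
- durometer: dial durometer (gauge for foam hardness), about 0.28 kg, 125 mm tall. Origin: centre of the foot's underside; z up, the dial faces -x. Upward: steel foot 18 mm wide on a 22 mm stem, collar 32 mm wide (rests on the holder), black round housing 58 mm wide, 24 mm thick, top at 84 mm, white dial with bezel on its -x face (14.5 mm from the axis), black grip above
- durometer_grip (a point): centre of the durometer's black grip, 101 mm above the underside of the foot, 24 mm below its flat top; 24 mm between its x faces, 30 mm between its y faces, flat on all four: grasp it either way from above. The wider round housing begins 17 mm below this point. Axes as the durometer's
- durometer_foot (a point): centre of the flat underside of the durometer's foot (18 mm across). Axes as the durometer's
- durometer_dial (a point): centre of the dial's face, 55 mm above the underside of the foot and 15 mm from the axis on the side the dial faces
- indenter (a joint): ball tip on a spring, 2.5 mm out of the foot: 0 = fully out, 0.0025 m = level with the foot; 0.4 N starts it moving, 2 N more per mm; it turns the red needle. The foam gives a little under the ball: on it, the joint reads about 0.0019 m when the foot has come down flat, at 4 to 5 N, and stays there when pressed harder
- holder: wooden block 84 x 100 x 32 mm fixed to the bench; origin at its underside on the axis of its bore, in which the durometer stands. Bore 22 mm wide, right through; the durometer's stem drops 22 mm (tip 25 mm) into it: lift straight up. The block reaches 56 mm from the bore to +y, 44 mm to -y, 42 mm in x; three coloured reference discs are inlaid on its +y side
- eva_slab: dark foam block 124 (x) x 262 (y) x 26 (z) mm lying loose on the bench; origin at the centre of its underside. Three chalk rings are drawn on its top in a row along y: the one nearest the -y end is open, the other two are crossed out
- test_ring (a point): centre of the open chalk ring on the top face of the foam block, 26 mm above the bench; the ring is 30 mm across inside. x and y lie along the block's short and long sides. The foam is firm: the foot sinks less than 0.3 mm into it at 10 N
- bench_front (a point): a point on the front edge of the bench top; x points straight away from the robot across the bench, y to the robot's left. The dial faces the front when it looks along this -x
- chalk: loose stick of chalk, 11 x 50 x 11 mm, behind the working area; origin at the centre of its underside; to be left alone
- spool_dark: thread spool with dark thread and white rims, 36 mm across, 45 mm high, standing loose on the flat plywood form at the right; origin at the centre of its underside; to be left alone
- spool_brown: the same with brown thread; to be left alone

How it is judged:
By the outcome, as a careful person would: the job done as asked, in the order asked, and still so for the second after the job is handed in, while the arm keeps its last pose, push and grip.
It also fails if it takes over 42 s, if anything falls off the work surface, if the arm or the gripper's body presses on something with over 40 N, if the wrist force passes 120 N, or if a joint passes its speed limit or range.

## Working session

There is one attempt and no reset: what is moved stays moved. The work goes in short steps, Python scripts to look and compute and a tool call to move; the robot and the scene stay as the last step left them, time stands still between calls to the robot, and variables do not carry over. Pictures are saved under pics/ and viewed, at most 10 in all, crops included, and the job is handed in when it is done.

Besides the shell and the picture viewer there is one more tool, called after "Request:" as a command line: name --argument value ..., lists and objects as JSON in quotes. drive_tool: Moves the arm, as the interface text tells. Scaled input: -1 to 1 covers 12 cm each way for a shift and 360 degrees each way for a turn. Its arguments: {"type":"object","properties":{"series":{"type":"array"},"newtons":{"type":"number"}},"required":["series"]}

```bash
mkdir -p pics; cat > h.py <<'E'
import numpy as np, cv2
from workcell import get_obs, snapshot, camera_info, finish_job
def ray(n):
    c=camera_info(n); R=cv2.Rodrigues(np.array(c['rvec'],float))[0]; t=np.array(c['tvec'],float).ravel()
    return c,R,-R.T@t
def onz(n,u,v,z):
    c,R,o=ray(n); d=R.T@np.array([(u-c['cx'])/c['fx'],(v-c['cy'])/c['fy'],1]); return o+d*(z-o[2])/d[2]
def dep(n,u,v,d):
    c,R,o=ray(n); return o+R.T@np.array([(u-c['cx'])/c['fx'],(v-c['cy'])/c['fy'],1])*d
def proj(n,p):
    c,R,o=ray(n); q=R@(np.array(p)-o); return c['fx']*q[0]/q[2]+c['cx'],c['fy']*q[1]/q[2]+c['cy']
E
python3 - <<'E'
from h import *
for n in('side','top'):
    p,d=snapshot(n); cv2.imwrite(f'pics/{n}0.png',p); np.save(f'{n}0.npy',d); np.save(f'{n}0p.npy',p); print(n,ray(n)[2],ray(n)[1][2])
o=get_obs(); print({k:np.round(v,3) for k,v in o.items()})
E
```

```text
side [-0.0820191  -0.8817734   0.66956911] [ 0.47875378  0.75252656 -0.45221521]
top [0.29642613 0.09457722 1.2172649 ] [ 0.21530769  0.01136253 -0.97648015]
{'clock': np.float64(0.1), 'joint_positions': array([ 1.335,  0.126, -0.041,  1.405, -0.   ,  1.571]), 'qvel': array([-0.002, -0.001,  0.001, -0.   , -0.   ,  0.001]), 'joint_torque': array([ 4.0000e-03, -4.3690e+01,  3.5361e+01,  1.4000e-02,  0.0000e+00,
        0.0000e+00]), 'position': array([0.123, 0.51 , 0.256]), 'orientation': array([-0.   ,  0.118,  0.993, -0.001]), 'contact_force': array([ 0.243,  0.032, -0.046]), 'wrist_torque': array([0.008, 0.001, 0.011]), 'grip_force': np.float64(0.0), 'grip_width': np.float64(0.085)}
```

View pics/top0.png

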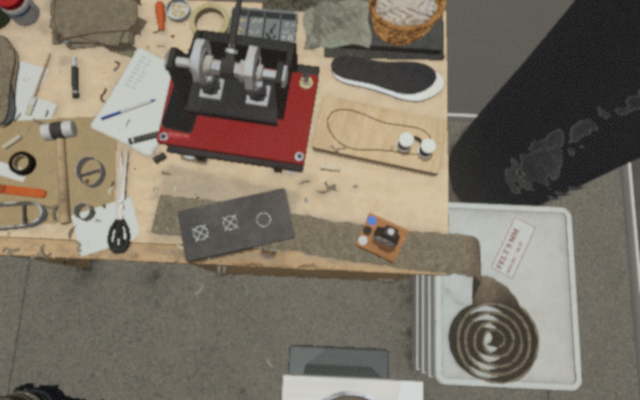

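View pics/side0.png

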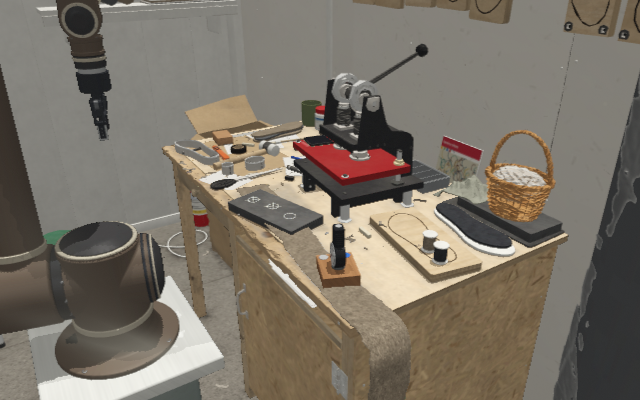

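The top view shows the durometer in its holder near (387,237) and the open ring near (264,219), with the block tilted. The side view shows the durometer at about (339,245).

```bash
python3 - <<'E'
from h import *
p=np.load('top0p.npy'); s=np.load('side0p.npy')
a=cv2.resize(p[205:270,350:415],(390,390),interpolation=cv2.INTER_CUBIC)
b=cv2.resize(p[185:265,230:310],(400,390),interpolation=cv2.INTER_CUBIC)
c=cv2.resize(s[190:295,290:400],(400,390),interpolation=cv2.INTER_CUBIC)
cv2.imwrite('pics/c1.png',np.hstack([a,c]))
cv2.imwrite('pics/c2.png',cv2.resize(p[180:285,170:310],(800,600),interpolation=cv2.INTER_CUBIC))
for n,u,v in(('top',10,250),('top',446,275)): print('edge',onz(n,u,v,0))
d=np.load('top0.npy')
# height map stats near durometer
for (u,v) in [(264,219),(230,223),(200,233),(387,237),(385,233),(390,240)]: print(u,v,dep('top',u,v,d[v,u]).round(4))
E
```

```text
edge [0.40566853 0.82774012 0.        ]
edge [ 0.39363251 -0.21247784  0.        ]
264 219 [0.5035 0.2231 0.0268]
230 223 [0.4902 0.3026 0.0279]
200 233 [0.4632 0.3712 0.0275]
387 237 [ 0.4597 -0.0553  0.1217]
385 233 [ 0.4655 -0.0486  0.1388]
390 240 [ 0.4557 -0.0642  0.1056]
```

View pics/c1.png

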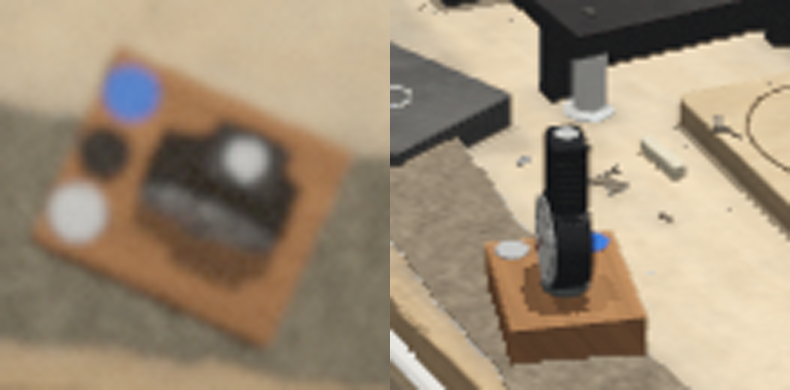

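View pics/c2.png

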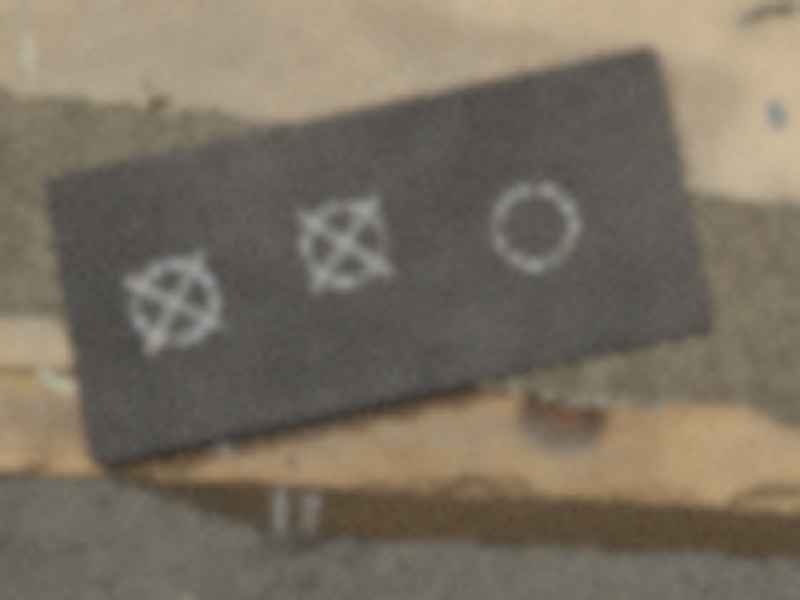

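Top crop: holder corners at crop px (120,48), (350,155), (268,348) and (36,235), discs on the left, dial band facing lower-left. Open ring centre at (535,226) in the second crop.

```bash
python3 - <<'E'
from h import *
f=lambda x,y,s,u0,v0:((x+.5)/s-.5+u0,(y+.5)/s-.5+v0)
C=np.array([onz('top',*f(x,y,6,350,205),.032) for x,y in[(120,48),(350,155),(268,348),(36,235)]])
print(C.round(4)); L=lambda a,b:np.linalg.norm(C[a]-C[b]); print('sizes',L(0,1),L(1,2),L(2,3),L(3,0))
ang=lambda v:np.degrees(np.arctan2(v[1],v[0]))
print('y az',ang(C[0]-C[1]),ang(C[3]-C[2]),'x az',ang(C[0]-C[3]),ang(C[1]-C[2]))
yv=(C[0]-C[1]+C[3]-C[2]);yv/=np.linalg.norm(yv); bore=C.mean(0)-.006*yv; print('bore',bore.round(4),'discs az',ang(onz('top',*f(131,92,6,350,205),.032)-onz('top',*f(78,211,6,350,205),.032)))
# silver cap top in top view & side
t=onz('top',*f(245,158,6,350,205),.135); print('cap top',t.round(4))
sx,sy=400/110,390/105
us,vs=(566-390+.5)/sx-.5+290,(132+.5)/sy-.5+190
print('cap side',onz('side',us,vs,.135).round(4))
# housing edge
a=[onz('top',*f(x,y,6,350,205),.066) for x,y in[(138,195),(277,247)]]; print('dial band az',ang(a[0]-a[1]),np.linalg.norm(a[0]-a[1]))
r=onz('top',*f(535,226,5.714,170,180),.026); print('ring',r.round(4))
S=np.array([onz('top',*f(x,y,5.714,170,180),.026) for x,y in[(48,183),(655,47),(712,330),(103,466)]]); print('slab',S.mean(0).round(4),[np.linalg.norm(S[i]-S[i-1]).round(4) for i in range(4)],ang(S[0]-S[1]))
E
```

```text
[[ 0.5293 -0.0256  0.032 ]
 [ 0.4908 -0.1163  0.032 ]
 [ 0.4142 -0.0852  0.032 ]
 [ 0.4538  0.0053  0.032 ]]
sizes 0.09851893847067325 0.08271437958246029 0.09885129685479586 0.08155207171928573
y az 67.00119524073659 66.32998120912352 x az -22.33152382761169 -22.11535618122515
bore [ 0.4696 -0.061   0.032 ] discs az -22.25577483732795
cap top [ 0.4711 -0.0606  0.135 ]
cap side [ 0.4682 -0.0604  0.135 ]
dial band az 71.76765701580076 0.055543386228444146
ring [0.5033 0.2251 0.026 ]
slab [0.4884 0.288  0.026 ] [np.float64(0.1209), np.float64(0.2584), np.float64(0.1223), np.float64(0.2538)] 105.60129584867764
```

Request:
drive_tool --series '[{"angular":[0,0,0.025],"xyz":[0,0,0],"claw":85},{"angular":[0,0,0],"xyz":[-0.345,-0.25,0],"claw":85},{"angular":[0,0,0],"xyz":[-0.345,-0.25,0],"claw":85},{"angular":[0,0,0],"xyz":[-0.345,-0.25,0],"claw":85},{"angular":[0,0,0],"xyz":[-0.345,-0.25,0],"claw":85}]'

```text
clock: 0.72
position: [0.2301, 0.3347, 0.256]
orientation: [0.0, 0.195, 0.981, -0.0]
contact_force: [1.1, -0.4, -0.1]
grip_width: 0.085
grip_force: 0.0
```

Request:
drive_tool --series '[{"angular":[0,0,0],"xyz":[-0.345,-0.25,0],"claw":85},{"angular":[0,0,0],"xyz":[-0.345,-0.25,0],"claw":85},{"angular":[0,0,0],"xyz":[-0.345,-0.25,0],"claw":85},{"angular":[0,0,0],"xyz":[-0.345,-0.25,0],"claw":85},{"angular":[0,0,0],"xyz":[-0.345,-0.25,0],"claw":85}]'

```text
clock: 1.35
position: [0.3639, 0.1168, 0.2562]
orientation: [0.0, 0.195, 0.981, 0.0]
contact_force: [0.5, 1.0, 0.1]
grip_width: 0.085
grip_force: 0.0
```

```bash
cat >> h.py <<'E'
from scipy.spatial.transform import Rotation as Ro
def goto(p,az):
    o=get_obs(); q=o['orientation']; R=Ro.from_quat([q[1],q[2],q[3],q[0]]).as_matrix()
    x=np.cross([np.cos(az*np.pi/180),np.sin(az*np.pi/180),0],[0,0,-1]); T=np.array([x,np.cross([0,0,-1],x),[0,0,-1]]).T
    print('t',o['clock'],'pos',o['position'].round(4),'yaz',np.degrees(np.arctan2(R[1,1],R[0,1])).round(2),'tilt',R[:,2].round(4),'F',np.round(o['contact_force'],2),'w',round(float(o['grip_width']),4),o['grip_force'])
    print('rot/360',(Ro.from_matrix(R.T@T).as_rotvec(degrees=True)/360).round(4),'shift now-axes',(R.T@(np.array(p)-o['position'])/.12).round(3),'target-axes',(T.T@(np.array(p)-o['position'])/.12).round(3), 'j',np.round(o['joint_positions'],2))
E
python3 -c "
from h import *
goto([.4693,-.0605,.20],67.5)"
```

```text
t 1.35 pos [0.3639 0.1168 0.2562] yaz 67.49 tilt [ 1.e-04  1.e-04 -1.e+00] F [0.5  1.   0.15] w 0.085 0.0
rot/360 [ 0.  0. -0.] shift now-axes [-1.377 -1.029  0.468] target-axes [-1.377 -1.029  0.468] j [ 0.31 -0.14 -0.31  1.41  0.    0.7 ]
```

Request:
drive_tool --series '[{"angular":[0,0,0],"xyz":[-0.344,-0.257,0],"claw":85},{"angular":[0,0,0],"xyz":[-0.344,-0.257,0],"claw":85},{"angular":[0,0,0],"xyz":[-0.344,-0.257,0.1],"claw":85},{"angular":[0,0,0],"xyz":[-0.3,-0.22,0.2],"claw":85},{"angular":[0,0,0],"xyz":[0,0,0],"claw":85}]'

```text
clock: 1.98
position: [0.4655, -0.0548, 0.2177]
orientation: [-0.002, 0.197, 0.98, -0.0]
contact_force: [-0.9, -0.2, -0.7]
grip_width: 0.0853
grip_force: 0.0
```

```bash
python3 -c "
from h import *
goto([.4695,-.0606,.121],67.5)
p,d=snapshot('top');q,d=snapshot('side')
a=cv2.resize(p[205:270,350:415],(390,390),interpolation=cv2.INTER_CUBIC)
c=cv2.resize(q[170:285,285:395],(400,390),interpolation=cv2.INTER_CUBIC)
cv2.imwrite('pics/c3.png',np.hstack([a,c]))"
```

```text
t 1.975 pos [ 0.4655 -0.0548  0.2177] yaz 67.26 tilt [-4.2e-03  2.0e-04 -1.0e+00] F [-0.94 -0.21 -0.73] w 0.0853 0.0
rot/360 [-0.0002 -0.0006 -0.0007] shift now-axes [-0.053 -0.031  0.806] target-axes [-0.049 -0.032  0.806] j [-0.12  0.03 -0.23  1.32 -0.    0.28]
```

View pics/c3.png

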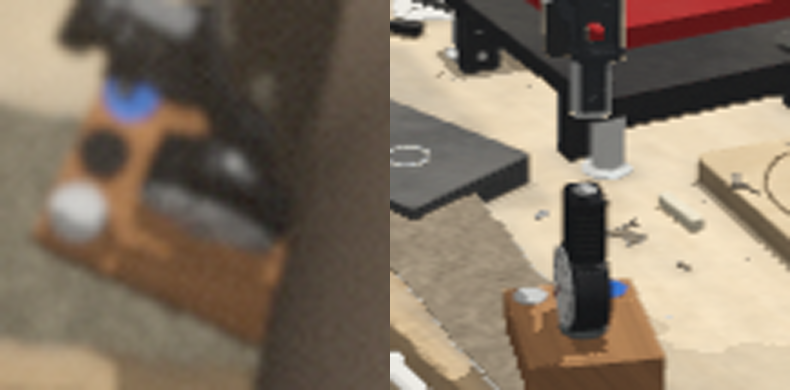

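The fingers hang straight above the grip, with finger ends at about (592,115) and the gauge top at about (583,187) in the side crop. Going down.

Request:
drive_tool --series '[{"angular":[0,0,0],"xyz":[-0.045,-0.03,0.1],"claw":85},{"angular":[0,0,0],"xyz":[0,0,0.2],"claw":85},{"angular":[0,0,0],"xyz":[0,0,0.2],"claw":85},{"angular":[0,0,0],"xyz":[0,0,0.15],"claw":85},{"angular":[0,0,0],"xyz":[0,0,0],"claw":85}]'

```text
clock: 2.7
position: [0.4682, -0.0573, 0.1411]
orientation: [-0.001, 0.194, 0.981, -0.0]
contact_force: [-0.6, -0.3, 0.6]
grip_width: 0.0851
grip_force: 0.0
```

```bash
python3 -c "
from h import *
goto([.4695,-.0606,.120],67.5)"
```

```text
t 2.7 pos [ 0.4682 -0.0573  0.1411] yaz 67.57 tilt [-2.1e-03  3.0e-04 -1.0e+00] F [-0.55 -0.26  0.58] w 0.0851 0.0
rot/360 [-0.0001 -0.0003  0.0002] shift now-axes [-0.021 -0.021  0.176] target-axes [-0.021 -0.021  0.176] j [-0.12  0.05 -0.37  1.15  0.    0.27]
```

Request:
drive_tool --series '[{"angular":[0,0,0],"xyz":[-0.02,-0.02,0.1],"claw":85},{"angular":[0,0,0],"xyz":[0,0,0.07],"claw":85},{"angular":[0,0,0],"xyz":[0,0,0],"claw":60},{"angular":[0,0,0],"xyz":[0,0,0],"claw":45},{"angular":[0,0,0],"xyz":[0,0,0],"claw":38}]' --newtons 30

```text
clock: 3.32
position: [0.4708, -0.0613, 0.1223]
orientation: [0.0, 0.195, 0.981, 0.0]
contact_force: [0.3, -0.2, -0.3]
grip_width: 0.0381
grip_force: 0.0
```

```bash
python3 -c "
from h import *
goto([.4695,-.0606,.120],67.5)"
```

```text
t 3.325 pos [ 0.4708 -0.0613  0.1223] yaz 67.49 tilt [ 6.e-04 -1.e-04 -1.e+00] F [ 0.31 -0.18 -0.33] w 0.0381 0.0
rot/360 [ 0.      0.0001 -0.    ] shift now-axes [0.012 0.001 0.019] target-axes [0.012 0.001 0.019] j [-0.13  0.07 -0.4   1.1   0.    0.26]
```

Request:
drive_tool --series '[{"angular":[0,0,0],"xyz":[0,0,0.01],"claw":30},{"angular":[0,0,0],"xyz":[0,0,0],"claw":26},{"angular":[0,0,0],"xyz":[0,0,0],"claw":24},{"angular":[0,0,0],"xyz":[0,0,0],"claw":24},{"angular":[0,0,0],"xyz":[0,0,0],"claw":24}]' --newtons 60

```text
clock: 3.95
position: [0.4706, -0.062, 0.1217]
orientation: [0.001, 0.195, 0.981, -0.001]
contact_force: [-2.2, -3.3, 6.4]
grip_width: 0.0295
grip_force: 58.5
```

```bash
python3 -c "
from h import *
goto([.4695,-.0606,.180],67.5)"
```

```text
t 3.95 pos [ 0.4706 -0.062   0.1217] yaz 67.46 tilt [ 7.0e-04 -2.3e-03 -1.0e+00] F [-2.22 -3.32  6.39] w 0.0295 58.51973354816437
rot/360 [-0.0003  0.0002 -0.0001] shift now-axes [ 0.012  0.007 -0.486] target-axes [ 0.013  0.008 -0.486] j [-0.13  0.07 -0.4   1.1  -0.    0.26]
```

Request:
drive_tool --series '[{"angular":[0,0,0],"xyz":[0,0,-0.06],"claw":24},{"angular":[0,0,0],"xyz":[0,0,-0.12],"claw":24},{"angular":[0,0,0],"xyz":[0,0,-0.15],"claw":24},{"angular":[0,0,0],"xyz":[0,0,-0.2],"claw":24},{"angular":[0,0,0],"xyz":[0,0,-0.15],"claw":24}]'

```text
clock: 4.58
position: [0.4708, -0.0611, 0.204]
orientation: [0.001, 0.195, 0.981, 0.0]
contact_force: [0.2, 0.8, -2.9]
grip_width: 0.0296
grip_force: 59.3
```

```bash
python3 -c "
from h import *
goto([.503,.225,.20],90)
p,d=snapshot('top');q,d=snapshot('side')
a=cv2.resize(p[205:270,350:415],(390,390),interpolation=cv2.INTER_CUBIC)
c=cv2.resize(q[150:275,275:403],(400,390),interpolation=cv2.INTER_CUBIC)
cv2.imwrite('pics/c4.png',np.hstack([a,c]))"
```

```text
t 4.575 pos [ 0.4708 -0.0611  0.204 ] yaz 67.5 tilt [ 1.1e-03  1.0e-04 -1.0e+00] F [ 0.23  0.81 -2.93] w 0.0296 59.312535524368286
rot/360 [ 0.      0.0002 -0.0625] shift now-axes [0.665 2.305 0.034] target-axes [-0.268  2.384  0.034] j [-0.13  0.04 -0.25  1.28  0.    0.26]
```

View pics/c4.png

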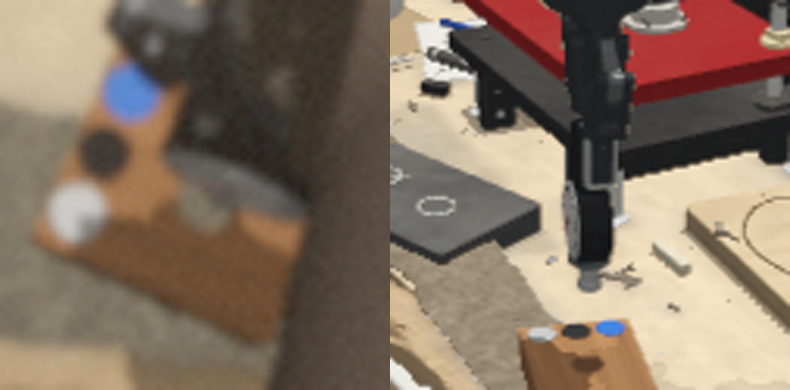

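The gauge is lifted clear (foot at about (589,283) in the side crop), upright with the dial front-left. Turn and carry it over.

Request:
drive_tool --series '[{"angular":[0,0,-0.0208],"xyz":[0,0,0],"claw":24},{"angular":[0,0,-0.0208],"xyz":[0,0,0],"claw":24},{"angular":[0,0,-0.0208],"xyz":[0,0,0],"claw":24},{"angular":[0,0,0],"xyz":[-0.02,0.2,0],"claw":24},{"angular":[0,0,0],"xyz":[-0.03,0.3,0],"claw":24}]'

```text
clock: 5.3
position: [0.4764, -0.0011, 0.2017]
orientation: [-0.0, 0.001, 1.0, -0.0]
contact_force: [0.2, 0.0, -3.3]
grip_width: 0.0295
grip_force: 59.8
```

Request:
drive_tool --series '[{"angular":[0,0,0],"xyz":[-0.045,0.4,0],"claw":24},{"angular":[0,0,0],"xyz":[-0.045,0.4,0],"claw":24},{"angular":[0,0,0],"xyz":[-0.045,0.4,0],"claw":24},{"angular":[0,0,0],"xyz":[-0.045,0.4,0],"claw":24},{"angular":[0,0,0],"xyz":[-0.038,0.28,0],"claw":24}]'

```text
clock: 5.92
position: [0.5026, 0.2264, 0.2015]
orientation: [-0.0, -0.0, 1.0, -0.0]
contact_force: [0.1, -0.4, -3.0]
grip_width: 0.0293
grip_force: 59.8
```

Request:
drive_tool --series '[{"angular":[0,0,0],"xyz":[0,0,0.1],"claw":24},{"angular":[0,0,0],"xyz":[0,0,0.1],"claw":24},{"angular":[0,0,0],"xyz":[0,0,0.1],"claw":24},{"angular":[0,0,0],"xyz":[0,0,0],"claw":24},{"angular":[0,0,0],"xyz":[0,0,0],"claw":24}]'

```text
clock: 6.55
position: [0.5031, 0.2238, 0.1666]
orientation: [0.0, 0.001, 1.0, 0.0]
contact_force: [-0.4, -0.7, -2.9]
grip_width: 0.0293
grip_force: 60.0
```

```bash
python3 -c "
from h import *
goto([.503,.225,.1377],90)
p,d=snapshot('top');q,d=snapshot('side')
np.save('s5.npy',q)
a=cv2.resize(p[180:245,230:295],(390,390),interpolation=cv2.INTER_CUBIC)
c=cv2.resize(q[140:240,240:340],(400,390),interpolation=cv2.INTER_CUBIC)
o=get_obs()['position']
for z in(.0,.026): print('foot/axis px side',proj('side',[o[0],o[1],o[2]-.1117]),'top',proj('top',[o[0],o[1],o[2]+.0133]))
print('ring side px',proj('side',[.5033,.2251,.026]))
cv2.imwrite('pics/c5.png',np.hstack([a,c]))"
```

```text
t 6.55 pos [0.5031 0.2238 0.1666] yaz 89.9 tilt [ 3.e-04  1.e-04 -1.e+00] F [-0.4  -0.68 -2.95] w 0.0293 59.97712254524231
rot/360 [ 0.      0.     -0.0003] shift now-axes [0.001 0.01  0.241] target-axes [0.    0.01  0.241] j [ 0.42  0.19 -0.16  1.22  0.    0.42]
foot/axis px side (np.float64(289.94371139040436), np.float64(205.4758990129311)) top (np.float64(256.3718347463607), np.float64(206.08611056098889))
foot/axis px side (np.float64(289.94371139040436), np.float64(205.4758990129311)) top (np.float64(256.3718347463607), np.float64(206.08611056098889))
ring side px (np.float64(290.1586075053777), np.float64(215.03228073017434))
```

View pics/c5.png

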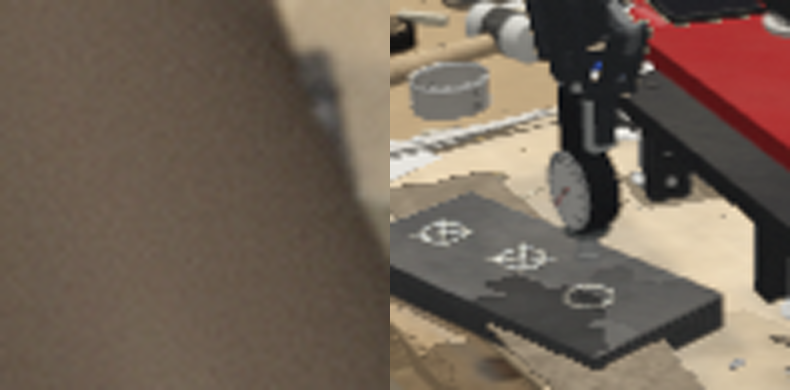

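The dial faces front-left towards the camera, the foot hangs over the block, and the open ring is at crop (590,296), which matches the prediction. I'll zoom in on the foot before lowering.

```bash
python3 -c "
from h import *
q=np.load('s5.npy'); c=cv2.resize(q[160:220,260:340],(800,600),interpolation=cv2.INTER_CUBIC)
o=get_obs()['position']
for z in(.0117,.0667,.1117):
    u,v=proj('side',[o[0],o[1],o[2]-z]); x,y=int((u-260+.5)*10-.5),int((v-160+.5)*10-.5); print(z,x,y); cv2.circle(c,(x,y),3,(0,255,0),-1)
cv2.imwrite('pics/c6.png',c)"
```

```text
0.0117 290 113
0.0667 298 306
0.1117 303 459
```

View pics/c6.png

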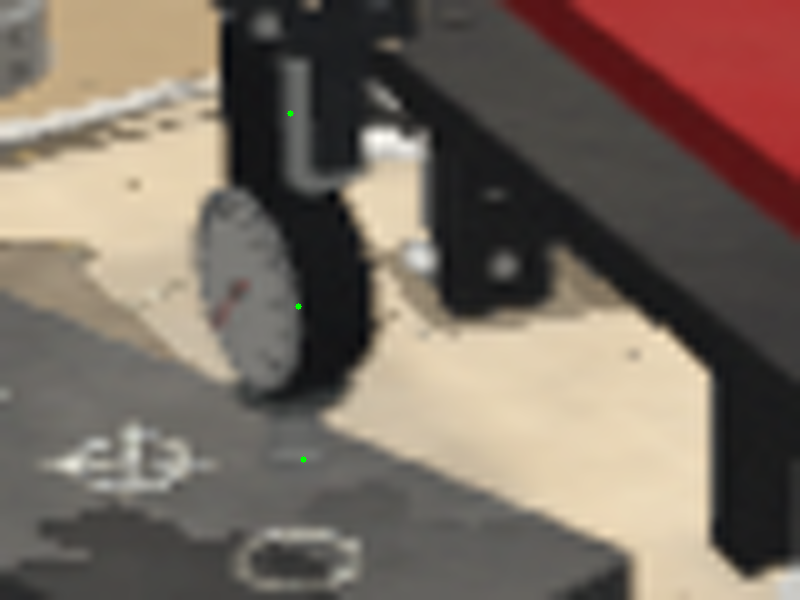

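The foot glint is at crop (298,455), directly above the ring centre (298,558), and the gauge hangs upright. Descending.

Request:
drive_tool --series '[{"angular":[0,0,0],"xyz":[0,0.005,0.07],"claw":24},{"angular":[0,0,0],"xyz":[0,0,0.07],"claw":24},{"angular":[0,0,0],"xyz":[0,0,0.04],"claw":24},{"angular":[0,0,0],"xyz":[0,0,0.01],"claw":24},{"angular":[0,0,0],"xyz":[0,0,0],"claw":24}]'

```text
clock: 7.28
position: [0.5029, 0.225, 0.1434]
orientation: [-0.0, 0.0, 1.0, -0.0]
contact_force: [-0.3, 0.6, -3.1]
grip_width: 0.0291
grip_force: 60.1
```

```bash
python3 -c "
from h import *
goto([.503,.225,.1377],90)"
```

```text
t 7.275 pos [0.5029 0.225  0.1434] yaz 89.96 tilt [-1.e-04 -1.e-04 -1.e+00] F [-0.32  0.58 -3.14] w 0.0291 60.103840827941895
rot/360 [-0.     -0.     -0.0001] shift now-axes [-0.001  0.     0.048] target-axes [-0.001  0.     0.048] j [ 0.42  0.2  -0.2   1.17 -0.    0.42]
```

Now small steps of about 0.6 mm per row.

Request:
drive_tool --series '[{"angular":[0,0,0],"xyz":[0,0,0.01],"claw":24},{"angular":[0,0,0],"xyz":[0,0,0.01],"claw":24},{"angular":[0,0,0],"xyz":[0,0,0.005],"claw":24},{"angular":[0,0,0],"xyz":[0,0,0.005],"claw":24},{"angular":[0,0,0],"xyz":[0,0,0],"claw":24}]'

```text
clock: 7.9
position: [0.503, 0.225, 0.14]
orientation: [0.0, 0.0, 1.0, 0.0]
contact_force: [0.2, -0.3, -2.2]
grip_width: 0.0296
grip_force: 60.1
```

Request:
drive_tool --series '[{"angular":[0,0,0],"xyz":[0,0,0.004],"claw":24},{"angular":[0,0,0],"xyz":[0,0,0.004],"claw":24},{"angular":[0,0,0],"xyz":[0,0,0],"claw":24},{"angular":[0,0,0],"xyz":[0,0,0],"claw":24},{"angular":[0,0,0],"xyz":[0,0,0],"claw":24}]'

```text
clock: 8.52
position: [0.503, 0.225, 0.139]
orientation: [0.0, 0.0, 1.0, 0.0]
contact_force: [-0.6, 0.1, -0.7]
grip_width: 0.0294
grip_force: 60.2
```

Request:
drive_tool --series '[{"angular":[0,0,0],"xyz":[0,0,0.004],"claw":24},{"angular":[0,0,0],"xyz":[0,0,0.003],"claw":24},{"angular":[0,0,0],"xyz":[0,0,0],"claw":24},{"angular":[0,0,0],"xyz":[0,0,0],"claw":24},{"angular":[0,0,0],"xyz":[0,0,0],"claw":24}]'

```text
clock: 9.15
position: [0.503, 0.225, 0.1382]
orientation: [0.0, 0.0, 1.0, 0.0]
contact_force: [0.1, -0.3, 1.4]
grip_width: 0.0294
grip_force: 60.4
```

```bash
python3 -c "
from h import *
goto([.503,.225,.1377],90); print(get_obs()['wrist_torque'])"
```

```text
t 9.15 pos [0.503  0.225  0.1382] yaz 89.95 tilt [ 2.e-04  1.e-04 -1.e+00] F [ 0.11 -0.27  1.4 ] w 0.0294 60.38049101829529
rot/360 [ 0.      0.     -0.0001] shift now-axes [-0.     0.     0.004] target-axes [-0.     0.     0.004] j [ 0.42  0.2  -0.21  1.16 -0.    0.42]
[-0.07390631  0.09987556  0.00537749]
```

Request:
drive_tool --series '[{"angular":[0,0,0],"xyz":[0,0,0.002],"claw":24},{"angular":[0,0,0],"xyz":[0,0,0],"claw":24},{"angular":[0,0,0],"xyz":[0,0,0],"claw":24},{"angular":[0,0,0],"xyz":[0,0,0],"claw":24},{"angular":[0,0,0],"xyz":[0,0,0],"claw":24}]'

```text
clock: 9.78
position: [0.503, 0.225, 0.1379]
orientation: [0.0, 0.0, 1.0, 0.0]
contact_force: [-0.7, -0.4, 1.4]
grip_width: 0.029
grip_force: 60.4
```

Request:
drive_tool --series '[{"angular":[0,0,0],"xyz":[0,0,0.002],"claw":24},{"angular":[0,0,0],"xyz":[0,0,0],"claw":24},{"angular":[0,0,0],"xyz":[0,0,0],"claw":24},{"angular":[0,0,0],"xyz":[0,0,0],"claw":24},{"angular":[0,0,0],"xyz":[0,0,0],"claw":24}]'

```text
clock: 10.4
position: [0.503, 0.225, 0.1377]
orientation: [0.0, 0.0, 1.0, 0.0]
contact_force: [-0.2, -0.7, 3.0]
grip_width: 0.0297
grip_force: 60.6
```

Request:
drive_tool --series '[{"angular":[0,0,0],"xyz":[0,0,0.002],"claw":24},{"angular":[0,0,0],"xyz":[0,0,0],"claw":24},{"angular":[0,0,0],"xyz":[0,0,0],"claw":24},{"angular":[0,0,0],"xyz":[0,0,0],"claw":24},{"angular":[0,0,0],"xyz":[0,0,0],"claw":24}]'

```text
clock: 11.02
position: [0.503, 0.225, 0.1376]
orientation: [0.0, 0.0, 1.0, 0.0]
contact_force: [-1.1, -1.1, 5.7]
grip_width: 0.0292
grip_force: 60.9
```

Request:
drive_tool --series '[{"angular":[0,0,0],"xyz":[0,0,0.001],"claw":24},{"angular":[0,0,0],"xyz":[0,0,0],"claw":24},{"angular":[0,0,0],"xyz":[0,0,0],"claw":24},{"angular":[0,0,0],"xyz":[0,0,0],"claw":24},{"angular":[0,0,0],"xyz":[0,0,0],"claw":24}]'

```text
clock: 11.65
position: [0.503, 0.225, 0.1376]
orientation: [0.0, 0.0, 1.0, 0.0]
contact_force: [-1.9, -1.3, 6.9]
grip_width: 0.0292
grip_force: 61.1
```

```bash
python3 -c "
from h import *
F=[]
for i in range(6): q,d=snapshot('side'); F.append(get_obs()['contact_force'])
print(np.round(F,2),np.mean(F,0)); goto([.503,.225,.1377],90)
o=get_obs(); print(o['wrist_torque'])
c=cv2.resize(q[165:225,260:340],(800,600),interpolation=cv2.INTER_CUBIC)
cv2.imwrite('pics/c7.png',c)"
```

```text
[[-0.88 -1.61  6.51]
 [-0.52 -0.56  5.49]
 [-0.79 -0.02  6.48]
 [-0.8  -0.7   6.06]
 [ 0.25 -0.33  5.88]
 [-1.14 -0.27  5.77]] [-0.64715529 -0.58294913  6.03245003]
t 11.95 pos [0.503  0.225  0.1376] yaz 89.95 tilt [ 5.e-04  1.e-04 -1.e+00] F [-1.14 -0.27  5.77] w 0.0291 61.054701805114746
rot/360 [ 0.      0.0001 -0.0001] shift now-axes [ 0.     0.    -0.001] target-axes [ 0.     0.    -0.001] j [ 0.42  0.2  -0.21  1.16 -0.    0.42]
[-0.26069695  0.27175578 -0.02014034]
```

View pics/c7.png

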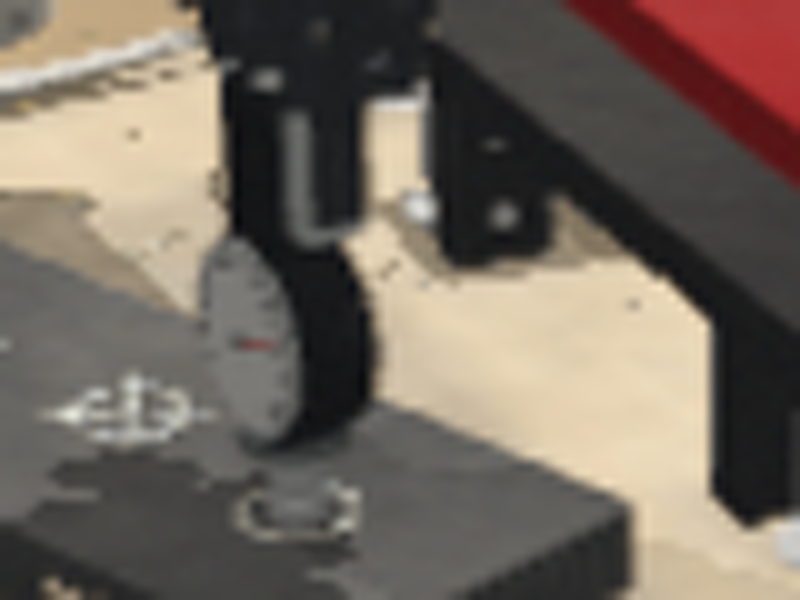

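The foot sits inside the ring (foot at about (298,505), ring centre (298,512)) with the dial to the front. The load is about 9 N, so add a touch and hold.

Request:
drive_tool --series '[{"angular":[0,0,0],"xyz":[0,0,0.001],"claw":24},{"angular":[0,0,0],"xyz":[0,0,0],"claw":24},{"angular":[0,0,0],"xyz":[0,0,0],"claw":24},{"angular":[0,0,0],"xyz":[0,0,0],"claw":24},{"angular":[0,0,0],"xyz":[0,0,0],"claw":24}]'

```text
clock: 12.58
position: [0.503, 0.225, 0.1376]
orientation: [0.0, 0.0, 1.0, 0.0]
contact_force: [0.6, -0.3, 7.5]
grip_width: 0.0295
grip_force: 61.2
```

```bash
python3 -c "
from h import *
F=[];T=[]
for i in range(12): q,d=snapshot('side'); o=get_obs(); F.append(o['contact_force']); T.append(o['wrist_torque'])
print(np.mean(F,0),np.std(F,0),np.mean(T,0),np.std(T,0)); goto([.503,.225,.1377],90)"
```

```text
[-1.05208577 -0.76671987  6.63629858] [0.43208957 0.47616191 0.54511499] [-0.26923902  0.34257529  0.00752329] [0.02041322 0.0353755  0.03205953]
t 13.175 pos [0.503  0.225  0.1376] yaz 89.95 tilt [ 5.e-04  1.e-04 -1.e+00] F [-1.3  -1.14  5.86] w 0.0292 61.15473031997681
rot/360 [ 0.      0.0001 -0.0001] shift now-axes [ 0.     0.    -0.001] target-axes [ 0.     0.    -0.001] j [ 0.42  0.2  -0.21  1.16 -0.    0.42]
```

Holding.

Request:
drive_tool --series '[{"angular":[0,0,0],"xyz":[0,0,0],"claw":24},{"angular":[0,0,0],"xyz":[0,0,0],"claw":24},{"angular":[0,0,0],"xyz":[0,0,0],"claw":24},{"angular":[0,0,0],"xyz":[0,0,0],"claw":24},{"angular":[0,0,0],"xyz":[0,0,0],"claw":24}]'

```text
clock: 13.8
position: [0.503, 0.225, 0.1376]
orientation: [0.0, 0.0, 1.0, 0.0]
contact_force: [-1.2, -0.5, 7.0]
grip_width: 0.0293
grip_force: 61.2
```

Request:
drive_tool --series '[{"angular":[0,0,0],"xyz":[0,0,0],"claw":24},{"angular":[0,0,0],"xyz":[0,0,0],"claw":24},{"angular":[0,0,0],"xyz":[0,0,0],"claw":24},{"angular":[0,0,0],"xyz":[0,0,0],"claw":24},{"angular":[0,0,0],"xyz":[0,0,0],"claw":24}]'

```text
clock: 14.42
position: [0.503, 0.225, 0.1377]
orientation: [0.0, 0.0, 1.0, 0.0]
contact_force: [-1.1, -0.7, 6.9]
grip_width: 0.0295
grip_force: 61.2
```

Request:
drive_tool --series '[{"angular":[0,0,0],"xyz":[0,0,0],"claw":24},{"angular":[0,0,0],"xyz":[0,0,0],"claw":24},{"angular":[0,0,0],"xyz":[0,0,0],"claw":24},{"angular":[0,0,0],"xyz":[0,0,0],"claw":24},{"angular":[0,0,0],"xyz":[0,0,0],"claw":24}]'

```text
clock: 15.05
position: [0.503, 0.225, 0.1376]
orientation: [0.0, 0.0, 1.0, 0.0]
contact_force: [-1.7, -1.8, 7.6]
grip_width: 0.0294
grip_force: 61.2
```

Request:
drive_tool --series '[{"angular":[0,0,0],"xyz":[0,0,0],"claw":24},{"angular":[0,0,0],"xyz":[0,0,0],"claw":24},{"angular":[0,0,0],"xyz":[0,0,0],"claw":24},{"angular":[0,0,0],"xyz":[0,0,0],"claw":24},{"angular":[0,0,0],"xyz":[0,0,0],"claw":24}]'

```text
clock: 15.68
position: [0.5031, 0.225, 0.1376]
orientation: [0.0, 0.0, 1.0, 0.0]
contact_force: [-1.7, -0.8, 5.9]
grip_width: 0.0299
grip_force: 61.2
```

Request:
drive_tool --series '[{"angular":[0,0,0],"xyz":[0,0,0],"claw":24},{"angular":[0,0,0],"xyz":[0,0,0],"claw":24},{"angular":[0,0,0],"xyz":[0,0,0],"claw":24},{"angular":[0,0,0],"xyz":[0,0,0],"claw":24},{"angular":[0,0,0],"xyz":[0,0,0],"claw":24}]'

```text
clock: 16.3
position: [0.503, 0.225, 0.1376]
orientation: [0.0, 0.0, 1.0, 0.0]
contact_force: [-1.6, -1.2, 7.1]
grip_width: 0.0295
grip_force: 61.2
```

Request:
drive_tool --series '[{"angular":[0,0,0],"xyz":[0,0,0],"claw":24},{"angular":[0,0,0],"xyz":[0,0,0],"claw":24},{"angular":[0,0,0],"xyz":[0,0,0],"claw":24},{"angular":[0,0,0],"xyz":[0,0,0],"claw":24},{"angular":[0,0,0],"xyz":[0,0,0],"claw":24}]'

```text
clock: 16.92
position: [0.503, 0.225, 0.1376]
orientation: [0.0, 0.0, 1.0, 0.0]
contact_force: [-1.5, -1.1, 5.4]
grip_width: 0.0291
grip_force: 61.2
```

```bash
python3 -c "
from h import *
print(finish_job())"
```

```text
the job is handed in; nothing more can be done
None
```

The durometer stands upright in the open ring with its dial to the front; it was held steadily at about 9.5 N for over 3 s, and the job was handed in at about 17 s with the arm still pressing; foot flatness was judged from force and position readings only.

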